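# Ready the right telescopic brush for the vessel on the drip plate

### The arm

A 7-joint arm with a two-finger parallel gripper is mounted at the origin on the work surface. World frame = base frame: x ahead of the robot, y to its left, z up, the work surface at z = 0. Lengths are in m, angles in rad, forces in N, time in s.
With the tool pointing down it reaches from about 0.425 to 0.925 m from the base axis. Payload 6.8 kg.
Tool frame: the origin (TCP) lies on the front face of the gripper's body, between the roots of the fingers; the fingertips stand 73 mm ahead of it and the grasp point (between the pads) lies 54 mm ahead of it; z points along the fingers, y is the line along which they close (so a half turn about z gives the same grasp; the last joint's range is limited). The gripper opens to 85 mm and grips with 20 to 120 N. Pads are 22 mm wide; open, the fingers measure 114 mm over their backs; the gripper's body (76 mm by 85 mm) begins 54 mm behind the grasp point. The pads swing forward as they close: fully open they stand 13 mm farther back than shut.
Start: joints at [-1.445, 0.477, 0.022, 1.555, -0.011, 1.109, -0.083], TCP at [0.156, 0.657, 0.304] pointing down, gripper open.
Joint ranges: [-2.96, 2.96], [-0.34, 2.1], [-1.41, 1.46], [0.24, 2.44], [-1.37, 4.51], [0.17, 1.92], [-2.96, 2.96]. Speed limits (rad/s): [2.39, 2.39, 3.14, 3.14, 3.14, 3.14, 3.14].

### API

Orientations are given as a unit quaternion [w, x, y, z].
In Python, from station import bot, optics gives the robot as it stands.
- The arm moves only by the tool drive_tool, never from a script. Its argument "deltas" is a list of rows, each an object with "gripper": the closure in counts, from 0 (fully open) to 255 (shut); "offset": the shift along the tool's x, y, z in units of 1000 mm (1.0 is 1000 mm), a list of three; "angular": the turn, a rotation vector about the tool's x, y, z in units of 45 degrees (1.0 is 45 degrees), a list of three. In form: [{"gripper": gripper, "offset": [dx, dy, dz], "angular": [rx, ry, rz]}, ...]. A call has 1 to 5 rows; each row is the pose to reach, as a shift and turn from the pose commanded when the call began, along the tool's axes at that moment; what a row does not reach only later rows make up. A row lasts 1/10 s, in which the tool goes at most 50 mm and 8.59 degrees, less where a joint would pass 70% of its speed; a pose out of reach is approached as far as the arm can. A call with a number of a shift or a turn outside -1 to 1 is refused whole. A call with a gripper value outside its range is refused whole. The fingers move at their own pace and stop on an object; "grip_force" is the grip in N (left out, the last holds). Time passes only in rows, so rows that repeat a pose let the fingers close. It gives the time, the measured TCP pose, the force, the opening and the grip force at its end, in the units of the state.
- bot.get_obs(): the state, without advancing time (a new reading comes with each control period).
- optics.read_camera(name): name is "scene" or "top"; returns the picture (480x640x3 uint8, blue, green, red); there is no depth.
- optics.camera_model(name): a dict with "fx", "fy", "cx", "cy" (pixels), "dist" ([k1, k2, p1, p2, k3] as OpenCV has them; the pictures are not rectified), "cam_to_world" (4x4, takes a point from camera to world coordinates). Camera axes: x right, y up, looking along -z (the intrinsics and any distortion apply to the point x, -y, -z); pixel columns grow to the right and rows downward; lengths in m; the calibration is good to about 2 mm. A picture is of the moment at which its call begins. camera_model takes no time and is no camera call.
- bot.hand_in(): hands the job in; it is judged then, once.
The state is a dict: "t": time; "q": joint angles; "joint_vel": joint speeds; "joint_torque": joint torques, N m; "eef_pos": TCP position; "tool_rot": TCP orientation; "contact_force": force on the tool from outside, world axes, zero at the start; "torque": the same for the moment, N m; "gripper_width": opening from 0.0 (shut) to 1.0 (fully open); "grasp_force": force on a finger pad.
Only numpy, scipy, OpenCV 4.12 (cv2) and the standard library are available. Lean on these libraries where they do the work, as an engineer would, in place of code of your own. Each camera call takes 0.05 s, during which the arm holds its last target. There are 200 camera calls.

### The job

The vessel standing on the round steel drip plate still has to be brushed out: the milkshake tin takes the wide brush, the tumbler takes the slim one. Take the brush for it by the grip, press in the button and draw the telescopic handle past the first stop to the second, where the button must be let spring back out and lock; then lift the brush out of its pot and finish while holding it upright in the gripper, still extended and locked, clear above the rim of the pot and touching nothing else. Leave the other brush pushed in and standing in its pot, and do not shift the vessels, the ice scoop or the menu stand.

Things in the scene. Friction and masses are not known exactly. Their poses are not given: they have to be found in the camera images.
- wide_brush: wide brush, loose, standing head down in its pot. Origin: centre of the head's flat underside; z up along the handle, x level towards the button's side. Going up: bristle head 64 mm wide, 0-68 mm; steel sleeve 20 mm wide with a 25 mm collar, to 145; plastic grip 28 mm wide, 150-215 when pushed in. Head and sleeve weigh about 0.33 kg, grip and inner tube about 0.055 kg
- wide_brush_slide (a joint): how far the grip is drawn out along the brush's z, m: 0 pushed in (start), first stop 0.040, second stop 0.080 (end of travel 0.0805). Button in: slides with about 0.8 N friction, so the brush stays down in its pot and a drawn-out grip does not sink back. Button out: the pin locks in each stop it meets (1.5 mm play) and pulling lifts the whole brush
- wide_brush_button (a joint): travel of the spring button in the grip of the wide brush, m: 0 out (locked at a stop), 0.006 fully in; the slide is free above about 0.003; 1 N starts it, 2.2 N holds it fully in
- wide_brush_grip (a point): point on the grip's centre line level with the button's middle, moves with the grip; 183 mm above the brush's origin when pushed in; the grip goes on 32 mm above and 32 mm below it. Squeezing here along the brush's x presses the button; squeezing along its y, across the button, leaves it free
- wide_brush_button_face (a point): middle of the button's outer face: a block 14 mm wide, 22 mm tall, standing 7 mm out of the grip when out, 1 mm when in (35 mm over button and grip when out, 29 mm when in)
- wide_brush_foot (a point): centre of the underside of this brush's head, same point as its origin; 6 mm above the counter while it stands in its pot
- wide_brush_pot: steel pot of the wide brush, fixed to the counter: inside 69 mm wide, rim 40 mm above the counter, floor 6 mm thick. Origin: centre of its underside, at counter height
- slim_brush: slim brush, loose, standing head down in its pot. Origin: centre of the head's flat underside; z up along the handle, x level towards the button's side. Going up: bristle head 38 mm wide, 0-68 mm; steel sleeve 20 mm wide with a 25 mm collar, to 145; plastic grip 28 mm wide, 150-215 when pushed in. Head and sleeve weigh about 0.33 kg, grip and inner tube about 0.055 kg
- slim_brush_slide (a joint): how far the grip is drawn out along the brush's z, m: 0 pushed in (start), first stop 0.040, second stop 0.080 (end of travel 0.0805). Button in: slides with about 0.8 N friction, so the brush stays down in its pot and a drawn-out grip does not sink back. Button out: the pin locks in each stop it meets (1.5 mm play) and pulling lifts the whole brush
- slim_brush_button (a joint): travel of the spring button in the grip of the slim brush, m: 0 out (locked at a stop), 0.006 fully in; the slide is free above about 0.003; 1 N starts it, 2.2 N holds it fully in
- slim_brush_grip (a point): point on the grip's centre line level with the button's middle, moves with the grip; 183 mm above the brush's origin when pushed in; the grip goes on 32 mm above and 32 mm below it. Squeezing here along the brush's x presses the button; squeezing along its y, across the button, leaves it free
- slim_brush_button_face (a point): middle of the button's outer face: a block 14 mm wide, 22 mm tall, standing 7 mm out of the grip when out, 1 mm when in (35 mm over button and grip when out, 29 mm when in)
- slim_brush_foot (a point): centre of the underside of this brush's head, same point as its origin; 6 mm above the counter while it stands in its pot
- slim_brush_pot: steel pot of the slim brush, fixed to the counter: inside 43 mm wide, rim 40 mm above the counter, floor 6 mm thick. Origin: centre of its underside, at counter height
- drip_center (a point): centre of the flush round perforated steel drip plate in the counter, 150 mm in diameter and 1 mm high; exactly one of the two vessels stands on it, near its middle
- tin: steel milkshake tin, 175 mm tall, 102 mm across the rim, mouth up, stands either on the drip plate or on a square black rubber mat. Origin: centre of its underside
- tumbler: frosted drinking tumbler, 118 mm tall, 72 mm across the rim, mouth up, stands on whichever of drip plate and mat the tin does not. Origin: centre of its underside
- ice_scoop: bystander: aluminium ice scoop lying on the counter, 190 mm long, 45 mm high. Origin on the counter under its middle, x axis towards the bowl
- menu_stand: bystander: red menu stand with a card, base 70 x 110 mm, 129 mm tall. Origin: centre of its underside
Mind the look-alikes: they are no part of the job. Of the things that look like the slim_brush, the smallest one is meant.

How it is judged:
By the outcome, as a careful person would: the job done as asked, in the order asked, and still so for the second after the job is handed in, while the arm keeps its last pose, push and grip.
It also fails if it takes over 43 s, if anything falls off the work surface, if the arm or the gripper's body presses on something with over 40 N, if the wrist force passes 120 N, or if a joint passes its speed limit or range.

## Working session

There is one attempt and no reset: what is moved stays moved. The work goes in short steps, Python scripts to look and compute and a tool call to move; the robot and the scene stay as the last step left them, time stands still between calls to the robot, and variables do not carry over. Pictures are saved under pics/ and viewed, at most 10 in all, crops included, and the job is handed in when it is done.

Besides the shell and the picture viewer there is one more tool, called after "Request:" as a command line: name --argument value ..., lists and objects as JSON in quotes. drive_tool: Moves the arm, as the interface text tells. Its arguments: {"type":"object","properties":{"deltas":{"type":"array"},"grip_force":{"type":"number"}},"required":["deltas"]}

```bash
mkdir -p pics
cat > h.py <<'E'
import numpy as np, cv2
from station import bot, optics
def ray(cam,u,v):
    m=optics.camera_model(cam);K=np.array([[m['fx'],0,m['cx']],[0,m['fy'],m['cy']],[0,0,1]])
    p=cv2.undistortPoints(np.array([[[u,v]]],float),K,np.array(m['dist']))[0,0]
    T=np.array(m['cam_to_world']);return T[:3,3],T[:3,:3]@np.array([p[0],-p[1],-1])
def at_z(cam,u,v,z):
    o,d=ray(cam,u,v);return o+d*(z-o[2])/d[2]
def proj(cam,P):
    m=optics.camera_model(cam);K=np.array([[m['fx'],0,m['cx']],[0,m['fy'],m['cy']],[0,0,1]])
    T=np.linalg.inv(np.array(m['cam_to_world']));c=T[:3,:3]@np.array(P)+T[:3,3]
    return cv2.projectPoints(np.array([[c[0],-c[1],-c[2]]]),np.zeros(3),np.zeros(3),K,np.array(m['dist']))[0].ravel()
E
python3 - <<'E'
from h import *
for c in('scene','top'):
    cv2.imwrite(f'pics/{c}0.png',optics.read_camera(c)); print(c,np.round(optics.camera_model(c)['cam_to_world'],3))
print(bot.get_obs())
E
```

```text
scene [[ 0.589 -0.531  0.609  1.215]
 [ 0.808  0.397 -0.436 -0.471]
 [-0.01   0.749  0.662  0.816]
 [ 0.     0.     0.     1.   ]]
top [[ 0.016  0.988 -0.156  0.426]
 [-1.     0.014 -0.014 -0.018]
 [-0.011  0.157  0.988  1.116]
 [ 0.     0.     0.     1.   ]]
{'t': 0.1, 'q': array([-1.4451086 ,  0.47774181,  0.02233097,  1.55634691, -0.0114997 ,
        1.10931179, -0.08307619]), 'joint_vel': array([-0.00086477, -0.00309715, -0.00152172, -0.00345245, -0.00145964,
       -0.00052022,  0.0011966 ]), 'joint_torque': array([ 4.10203356e-03, -5.97760856e+01,  1.61322031e+00, -2.81955063e+01,
        1.27583052e-02,  5.08747995e-03, -1.79343516e-05]), 'eef_pos': array([0.15627247, 0.65623346, 0.30300867]), 'tool_rot': array([-3.91335733e-05,  1.16600776e-01,  9.93178510e-01, -8.39025532e-04]), 'contact_force': array([ 0.30539503,  0.52468102, -0.21141207]), 'torque': array([ 0.02216422, -0.00434028,  0.01953417]), 'grasp_force': 0.0, 'gripper_width': 1.0003626492545807}
```

View pics/scene0.png

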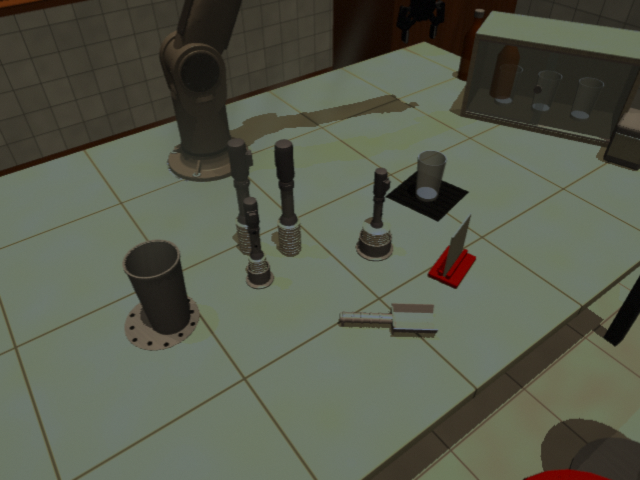

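View pics/top0.png

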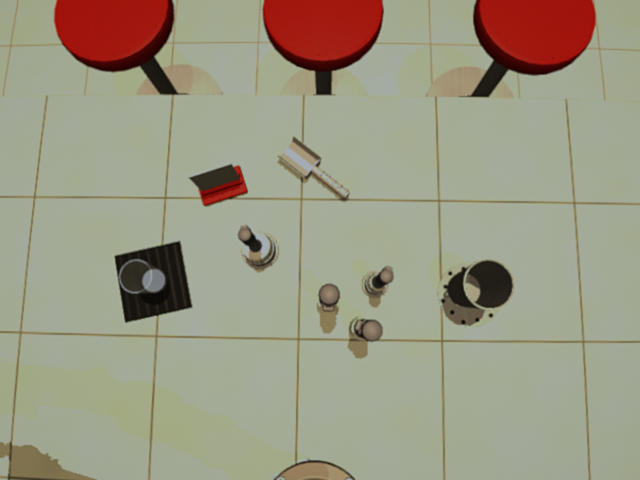

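The tin at scene (162,290) / top (478,290) stands on the round drip plate, so the wide brush is needed. The brush-like things in the scene view are:
- (376,215): wide head in a wide pot
- (257,245): small slim brush in a pot
- (243,195) and (287,195): large look-alikes without pots

I choose the one at (376,215), which is top (255,245), and check it in a close crop.

Run:
```python
from h import *
a=cv2.imread('pics/scene0.png')[160:265,335:420]; b=cv2.imread('pics/top0.png')[215:280,225:290]
a=cv2.resize(a,None,fx=5.6,fy=5.6,interpolation=cv2.INTER_CUBIC);b=cv2.resize(b,(320,320),interpolation=cv2.INTER_CUBIC)
c=np.zeros((590,800,3),np.uint8);c[:a.shape[0],:a.shape[1]]=a;c[:320,480:]=b
cv2.imwrite('pics/crop.png',np.clip(c*1.8,0,255).astype(np.uint8))
```

```text
(no output)
```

View pics/crop.png

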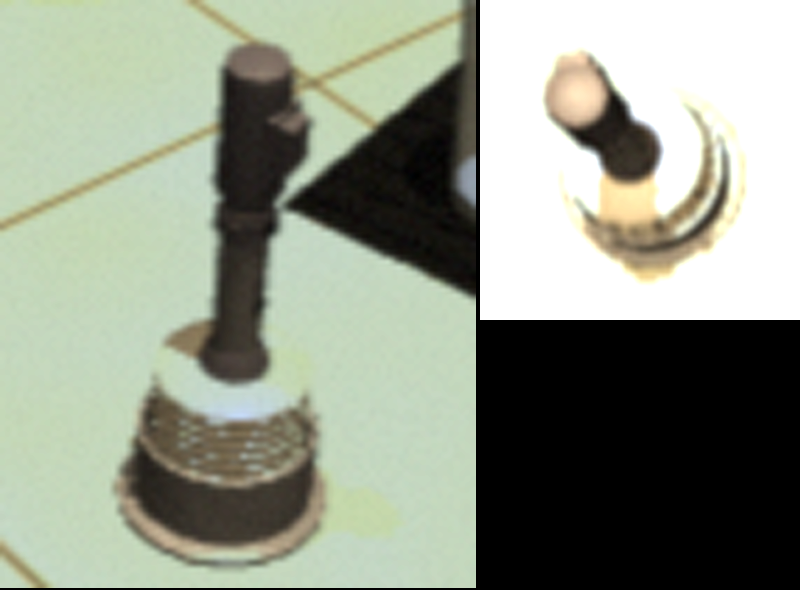

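Run:
```python
from h import *
g1=at_z('scene',381.1,171.6,.221); g2=at_z('top',244.7,234.7,.221); print(g1,g2)
# collar/pot check
print(at_z('scene',335+222/5.6,160+505/5.6,0.003))
c=(g1+g2)/2
for cc,cam,uv in((g1,'scene',(335+294/5.6,160+119/5.6)),(g2,'top',(225+(572-480)/4.92,215+59/4.92))):
    b=at_z(cam,*uv,.200); d=(b-cc)[:2]; print(cam,d,np.linalg.norm(d),np.degrees(np.arctan2(d[1],d[0])))
for a in range(-40,60,10):
    r=np.radians(a); P=[c[0]+.0185*np.cos(r),c[1]+.0185*np.sin(r),.2]; print(a,proj('scene',P)-proj('scene',[c[0],c[1],.221]),proj('top',P)-proj('top',[c[0],c[1],.221]))
from scipy.spatial.transform import Rotation as R
q=bot.get_obs()['tool_rot'];print(R.from_quat(np.r_[q[1:],q[0]]).as_matrix().round(3))
for n,uv,z in(('tumbler',(430,158),.118),('menu',(455,265),.0),('slim',(251,203),.221),('big1',(284,145),.3),('big2',(237,145),.3)): print(n,at_z('scene',*uv,z))
```

```text
[0.58684146 0.13338231 0.221     ] [0.58186426 0.13590444 0.221     ]
[0.59038002 0.1301894  0.003     ]
scene [0.01232806 0.00872213] 0.015101542788569762 35.27951025013856
top [0.0188095  0.00617069] 0.01979582655782282 18.16270510020133
-40 [-0.5093811  13.56017629] [ 8.15927847 -5.20574786]
-30 [ 1.05165456 13.52961826] [ 6.83816053 -6.16054842]
-20 [ 2.55846175 13.33962475] [ 5.36429178 -6.86991702]
-10 [ 3.96358853 12.99639037] [ 3.78224097 -7.31271098]
0 [ 5.22307278 12.51108515] [ 2.1397334  -7.47578613]
10 [ 6.29793354 11.89942197] [ 0.48624214 -7.3543593 ]
20 [ 7.15544027 11.18105837] [-1.12846318 -6.9521332 ]
30 [ 7.77011145 10.37886647] [-2.65577227 -6.28118244]
40 [8.12441298 9.51811024] [-4.04965714 -5.36160422]
50 [8.20914619 8.62557092] [-5.26802536 -4.22094219]
[[-0.973  0.232 -0.   ]
 [ 0.232  0.973 -0.002]
 [-0.    -0.002 -1.   ]]
tumbler [0.50652284 0.37485963 0.118     ]
menu [0.7341601  0.24637967 0.        ]
slim [ 0.51693131 -0.13450244  0.221     ]
big1 [ 0.49043386 -0.03666944  0.3       ]
big2 [ 0.43571348 -0.10910874  0.3       ]
```

The crop confirms it: a wide head in its pot. The grip's top is at scene (381,172) and the button faces about 20°. The brush is at roughly (0.585, 0.134). I approach above it.

Request:
drive_tool --deltas '[{"gripper": 0, "offset": [-0.038, -0.029, -0.01], "angular": [0, 0, 0]}, {"gripper": 0, "offset": [-0.076, -0.058, -0.02], "angular": [0, 0, 0]}, {"gripper": 0, "offset": [-0.114, -0.087, -0.03], "angular": [0, 0, 0]}, {"gripper": 0, "offset": [-0.152, -0.116, -0.03], "angular": [0, 0, 0]}, {"gripper": 0, "offset": [-0.19, -0.145, -0.03], "angular": [0, 0, 0]}]' --grip_force 20

```text
t: 0.6
eef_pos: [0.3086, 0.4699, 0.334]
tool_rot: [0.0, 0.117, 0.993, 0.0]
contact_force: [0.0, 0.3, -1.0]
gripper_width: 0.997
grasp_force: 0.0
```

Request:
drive_tool --deltas '[{"gripper": 0, "offset": [-0.038, -0.029, 0], "angular": [0, 0, 0]}, {"gripper": 0, "offset": [-0.076, -0.058, 0], "angular": [0, 0, 0]}, {"gripper": 0, "offset": [-0.114, -0.087, 0], "angular": [0, 0, 0]}, {"gripper": 0, "offset": [-0.152, -0.116, 0], "angular": [0, 0, 0]}, {"gripper": 0, "offset": [-0.19, -0.145, 0], "angular": [0, 0, 0]}]'

```text
t: 1.1
eef_pos: [0.4596, 0.2847, 0.3338]
tool_rot: [-0.0, 0.117, 0.993, -0.0]
contact_force: [0.4, 0.2, 0.5]
gripper_width: 0.997
grasp_force: 0.0
```

Request:
drive_tool --deltas '[{"gripper": 0, "offset": [0, 0, 0], "angular": [0, 0, 0.19]}, {"gripper": 0, "offset": [0, 0, 0], "angular": [0, 0, 0.38]}, {"gripper": 0, "offset": [0, 0, 0], "angular": [0, 0, 0.57]}, {"gripper": 0, "offset": [0, 0, 0], "angular": [0, 0, 0.76]}, {"gripper": 0, "offset": [0, 0, 0], "angular": [0, 0, 0.95]}]'

```text
t: 1.6
eef_pos: [0.4586, 0.2863, 0.3335]
tool_rot: [-0.0, 0.473, 0.881, -0.0]
contact_force: [-0.1, -0.3, -0.9]
gripper_width: 0.998
grasp_force: 0.0
```

Request:
drive_tool --deltas '[{"gripper": 0, "offset": [0, 0, 0], "angular": [0, 0, 0.15]}, {"gripper": 0, "offset": [0, 0, 0], "angular": [0, 0, 0.31]}, {"gripper": 0, "offset": [0, 0, 0], "angular": [0, 0, 0.31]}]'

```text
t: 1.9
eef_pos: [0.4586, 0.2864, 0.3335]
tool_rot: [-0.0, 0.575, 0.818, -0.0]
contact_force: [0.2, -0.2, 0.0]
gripper_width: 0.999
grasp_force: 0.0
```

```bash
cat >> h.py <<'E'
from scipy.spatial.transform import Rotation as R
def rel(P):
    s=bot.get_obs();q=s['tool_rot'];M=R.from_quat(np.r_[q[1:],q[0]]).as_matrix()
    print('t',s['t'],'pos',s['eef_pos'].round(4),'q',s['q'].round(2),'yaw of y',np.degrees(np.arctan2(M[1,1],M[0,1])).round(2),'z',M[:,2].round(4),'delta tool',(M.T@(np.array(P)-s['eef_pos'])).round(4),'F',s['contact_force'].round(2),'w',round(s['gripper_width'],3),'gf',s['grasp_force'])
E
python3 -c "
from h import *
rel([.585,.134,.33])"
```

```text
t 1.9 pos [0.4586 0.2864 0.3335] q [-0.98  0.23  0.36  1.86 -0.09  1.07 -0.23] yaw of y 19.85 z [-5.e-04 -6.e-04 -1.e+00] delta tool [-0.1863  0.0671  0.0036] F [ 0.21 -0.21  0.02] w 0.999 gf 0.0
```

Request:
drive_tool --deltas '[{"gripper": 0, "offset": [-0.045, 0.016, 0], "angular": [0, 0, 0]}, {"gripper": 0, "offset": [-0.09, 0.032, 0], "angular": [0, 0, 0]}, {"gripper": 0, "offset": [-0.135, 0.048, 0], "angular": [0, 0, 0]}, {"gripper": 0, "offset": [-0.186, 0.067, 0], "angular": [0, 0, 0]}, {"gripper": 0, "offset": [-0.186, 0.067, 0], "angular": [0, 0, 0]}]'

```text
t: 2.4
eef_pos: [0.5882, 0.1271, 0.3341]
tool_rot: [0.002, 0.577, 0.817, -0.001]
contact_force: [-0.5, -0.8, 0.0]
gripper_width: 1.002
grasp_force: 0.0
```

Run:
```python
from h import *
rel([.585,.134,.243])
a=optics.read_camera('scene')
a=cv2.resize(a[105:265,300:500],None,fx=3.7,fy=3.7,interpolation=cv2.INTER_CUBIC)
cv2.imwrite('pics/s1.png',np.clip(a*1.8,0,255).astype(np.uint8))
```

```text
t 2.4 pos [0.5882 0.1271 0.3341] q [-0.67  0.35  0.46  1.73 -0.17  1.1   0.18] yaw of y 19.55 z [ 0.0022 -0.0037 -1.    ] delta tool [ 0.008  -0.0008  0.091 ] F [-0.47 -0.78  0.05] w 1.002 gf 0.0
```

View pics/s1.png

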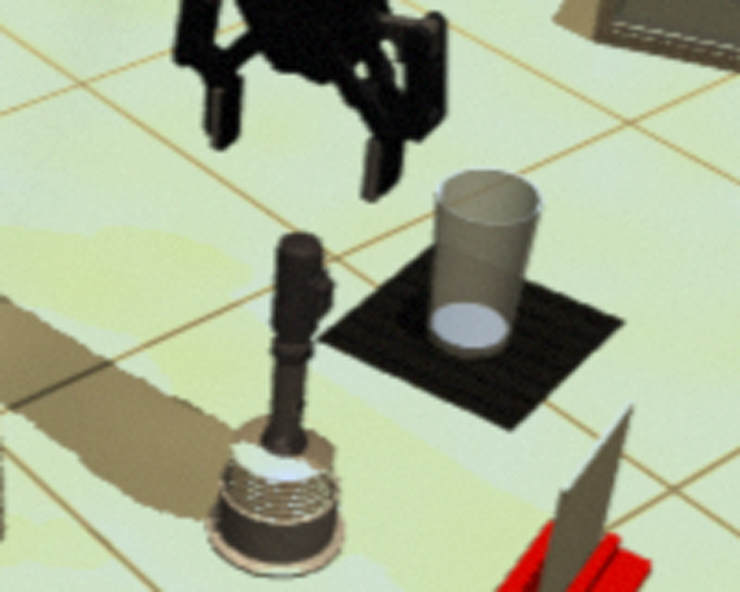

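The fingers straddle the brush at crop (300,240) and the button at (325,295) faces the right finger. I go down.

Request:
drive_tool --deltas '[{"gripper": 0, "offset": [0, 0, 0], "angular": [0, 0, 0]}, {"gripper": 0, "offset": [0, 0, 0.025], "angular": [0, 0, 0]}, {"gripper": 0, "offset": [0, 0, 0.05], "angular": [0, 0, 0]}, {"gripper": 0, "offset": [0, 0, 0.075], "angular": [0, 0, 0]}, {"gripper": 0, "offset": [0, 0, 0.075], "angular": [0, 0, 0]}]'

```text
t: 2.95
eef_pos: [0.5821, 0.1365, 0.2556]
tool_rot: [-0.002, 0.572, 0.82, -0.002]
contact_force: [-0.1, 0.1, -0.7]
gripper_width: 0.993
grasp_force: 0.0
```

Run:
```python
from h import *
rel([.585,.134,.243])
```

```text
t 2.95 pos [0.5821 0.1365 0.2556] q [-0.66  0.43  0.42  1.81 -0.21  0.95  0.21] yaw of y 20.18 z [-0.0069 -0.0012 -1.    ] delta tool [-0.0034  0.0019  0.0126] F [-0.11  0.15 -0.66] w 0.993 gf 0.0
```

Request:
drive_tool --deltas '[{"gripper": 0, "offset": [-0.001, 0.001, 0.012], "angular": [0, 0, 0]}, {"gripper": 0, "offset": [-0.001, 0.001, 0.012], "angular": [0, 0, 0]}, {"gripper": 120, "offset": [-0.001, 0.001, 0.012], "angular": [0, 0, 0]}, {"gripper": 140, "offset": [-0.001, 0.001, 0.012], "angular": [0, 0, 0]}, {"gripper": 150, "offset": [-0.001, 0.001, 0.012], "angular": [0, 0, 0]}]' --grip_force 20

```text
t: 3.45
eef_pos: [0.5868, 0.1339, 0.2476]
tool_rot: [0.0, 0.574, 0.819, 0.001]
contact_force: [0.6, 0.1, -0.4]
gripper_width: 0.519
grasp_force: 0.0
```

Run:
```python
from h import *
rel([.585,.134,.243])
a=optics.read_camera('scene')
a=cv2.resize(a[115:255,300:460],None,fx=4.2,fy=4.2,interpolation=cv2.INTER_CUBIC)
cv2.imwrite('pics/s2.png',np.clip(a*1.8,0,255).astype(np.uint8))
```

```text
t 3.45 pos [0.5868 0.1339 0.2476] q [-0.65  0.44  0.42  1.82 -0.22  0.93  0.22] yaw of y 19.9 z [ 1.1e-03  5.0e-04 -1.0e+00] delta tool [ 0.0007 -0.0016  0.0046] F [ 0.64  0.14 -0.43] w 0.519 gf 0.0
```

View pics/s2.png

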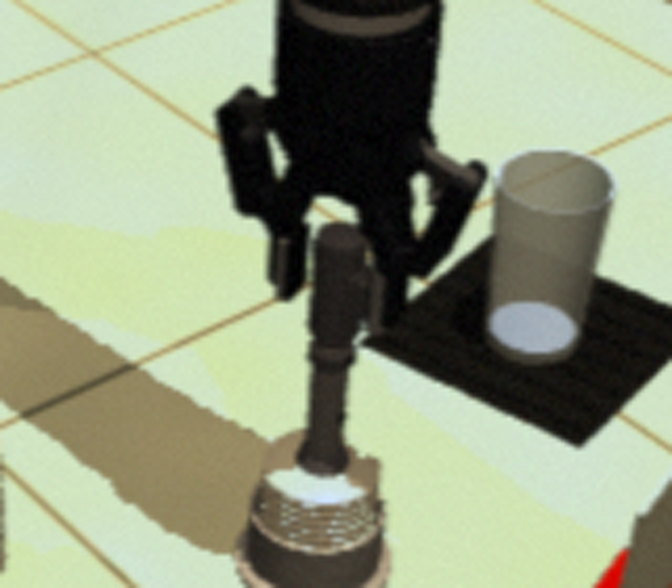

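The brush is centred between the fingers, with the right pad at (385,300) on the button. I go 5 mm lower and squeeze.

Request:
drive_tool --deltas '[{"gripper": 150, "offset": [0.0, 0, 0.005], "angular": [0, 0, 0]}, {"gripper": 165, "offset": [0, 0, 0.005], "angular": [0, 0, 0]}, {"gripper": 180, "offset": [0, 0, 0.005], "angular": [0, 0, 0]}, {"gripper": 200, "offset": [0, 0, 0.005], "angular": [0, 0, 0]}, {"gripper": 230, "offset": [0, 0, 0.005], "angular": [0, 0, 0]}]' --grip_force 20

```text
t: 4.0
eef_pos: [0.5861, 0.1337, 0.2419]
tool_rot: [-0.0, 0.574, 0.819, -0.0]
contact_force: [-1.3, -0.9, 3.4]
gripper_width: 0.327
grasp_force: 20.9
```

Request:
drive_tool --deltas '[{"gripper": 255, "offset": [0.0, 0, 0], "angular": [0, 0, 0]}, {"gripper": 255, "offset": [0, 0, 0], "angular": [0, 0, 0]}, {"gripper": 255, "offset": [0, 0, 0], "angular": [0, 0, 0]}]'

```text
t: 4.3
eef_pos: [0.5863, 0.1337, 0.2419]
tool_rot: [-0.0, 0.574, 0.819, -0.0]
contact_force: [-3.0, -0.8, 5.4]
gripper_width: 0.323
grasp_force: 21.3
```

Run:
```python
from h import *
rel([.585,.134,.243])
```

```text
t 4.3 pos [0.5863 0.1337 0.2419] q [-0.65  0.45  0.42  1.82 -0.22  0.92  0.22] yaw of y 19.9 z [-5.e-04 -1.e-04 -1.e+00] delta tool [ 0.0007 -0.0011 -0.0011] F [-3.05 -0.8   5.36] w 0.323 gf 21.319356787134893
```

Request:
drive_tool --deltas '[{"gripper": 255, "offset": [0.0, 0, -0.005], "angular": [0, 0, 0]}, {"gripper": 255, "offset": [0, 0, -0.01], "angular": [0, 0, 0]}, {"gripper": 255, "offset": [0, 0, -0.015], "angular": [0, 0, 0]}, {"gripper": 255, "offset": [0, 0, -0.02], "angular": [0, 0, 0]}, {"gripper": 255, "offset": [0, 0, -0.02], "angular": [0, 0, 0]}]'

```text
t: 4.8
eef_pos: [0.5868, 0.1339, 0.2628]
tool_rot: [0.0, 0.574, 0.819, 0.001]
contact_force: [-1.7, 0.0, -1.2]
gripper_width: 0.327
grasp_force: 20.8
```

Run:
```python
from h import *
rel([.585,.134,.243])
a=optics.read_camera('scene')
a=cv2.resize(a[115:265,300:460],None,fx=4,fy=4,interpolation=cv2.INTER_CUBIC)
cv2.imwrite('pics/s3.png',np.clip(a*1.8,0,255).astype(np.uint8))
```

```text
t 4.8 pos [0.5868 0.1339 0.2628] q [-0.65  0.42  0.43  1.8  -0.21  0.96  0.21] yaw of y 19.9 z [ 1.2e-03  5.0e-04 -1.0e+00] delta tool [ 0.0007 -0.0017  0.0198] F [-1.69  0.03 -1.15] w 0.327 gf 20.82188988395501
```

View pics/s3.png

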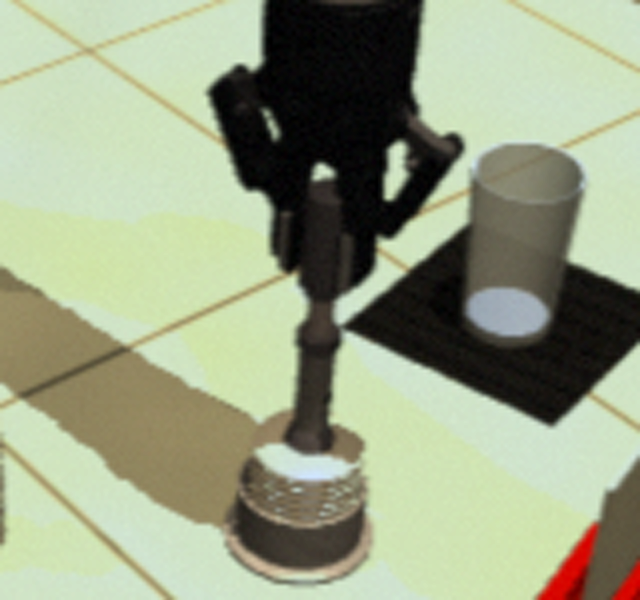

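The grip is sliding out: the inner tube shows at (322,320), the head is still down in its pot, and the load is small. I draw on, keeping the button pressed.

Request:
drive_tool --deltas '[{"gripper": 255, "offset": [0.0, 0, -0.01], "angular": [0, 0, 0]}, {"gripper": 255, "offset": [0, 0, -0.02], "angular": [0, 0, 0]}, {"gripper": 255, "offset": [0, 0, -0.03], "angular": [0, 0, 0]}, {"gripper": 255, "offset": [0, 0, -0.04], "angular": [0, 0, 0]}, {"gripper": 255, "offset": [0, 0, -0.05], "angular": [0, 0, 0]}]'

```text
t: 5.35
eef_pos: [0.5866, 0.1339, 0.3131]
tool_rot: [0.0, 0.574, 0.819, 0.0]
contact_force: [-0.0, 0.4, -2.1]
gripper_width: 0.323
grasp_force: 20.2
```

Request:
drive_tool --deltas '[{"gripper": 255, "offset": [0.0, 0, -0.003], "angular": [0, 0, 0]}, {"gripper": 255, "offset": [0, 0, -0.006], "angular": [0, 0, 0]}, {"gripper": 255, "offset": [0, 0, -0.007], "angular": [0, 0, 0]}, {"gripper": 255, "offset": [0, 0, -0.007], "angular": [0, 0, 0]}]'

```text
t: 5.75
eef_pos: [0.5865, 0.1339, 0.3189]
tool_rot: [0.0, 0.574, 0.819, 0.0]
contact_force: [-1.4, -0.3, 0.5]
gripper_width: 0.323
grasp_force: 20.2
```

Request:
drive_tool --deltas '[{"gripper": 255, "offset": [0.0, 0, -0.002], "angular": [0, 0, 0]}, {"gripper": 255, "offset": [0, 0, -0.002], "angular": [0, 0, 0]}, {"gripper": 255, "offset": [0, 0, -0.002], "angular": [0, 0, 0]}]'

```text
t: 6.05
eef_pos: [0.5865, 0.1339, 0.321]
tool_rot: [0.0, 0.574, 0.819, 0.0]
contact_force: [-1.0, -0.9, -0.1]
gripper_width: 0.321
grasp_force: 20.2
```

Run:
```python
from h import *
rel([.585,.134,.323])
```

```text
t 6.05 pos [0.5865 0.1339 0.321 ] q [-0.67  0.36  0.45  1.74 -0.17  1.08  0.18] yaw of y 19.91 z [ 2.e-04  1.e-04 -1.e+00] delta tool [ 0.0007 -0.0014 -0.002 ] F [-1.04 -0.9  -0.12] w 0.321 gf 20.154023997019976
```

Request:
drive_tool --deltas '[{"gripper": 255, "offset": [0.0, 0, -0.001], "angular": [0, 0, 0]}, {"gripper": 255, "offset": [0, 0, -0.001], "angular": [0, 0, 0]}, {"gripper": 255, "offset": [0, 0, -0.001], "angular": [0, 0, 0]}]'

```text
t: 6.35
eef_pos: [0.5865, 0.1338, 0.3219]
tool_rot: [0.0, 0.574, 0.819, 0.0]
contact_force: [-0.3, -0.9, -0.7]
gripper_width: 0.326
grasp_force: 20.0
```

Request:
drive_tool --deltas '[{"gripper": 255, "offset": [0.0, 0, -0.001], "angular": [0, 0, 0]}, {"gripper": 255, "offset": [0, 0, -0.001], "angular": [0, 0, 0]}, {"gripper": 255, "offset": [0, 0, -0.001], "angular": [0, 0, 0]}]'

```text
t: 6.65
eef_pos: [0.5861, 0.1338, 0.3224]
tool_rot: [-0.0, 0.574, 0.819, -0.0]
contact_force: [0.6, 0.4, -3.9]
gripper_width: 0.318
grasp_force: 20.1
```

Request:
drive_tool --deltas '[{"gripper": 255, "offset": [0.0, 0, -0.001], "angular": [0, 0, 0]}, {"gripper": 255, "offset": [0, 0, -0.001], "angular": [0, 0, 0]}, {"gripper": 255, "offset": [0, 0, -0.001], "angular": [0, 0, 0]}]'

```text
t: 6.95
eef_pos: [0.5864, 0.1338, 0.3238]
tool_rot: [-0.0, 0.574, 0.819, -0.0]
contact_force: [-0.7, -0.5, -3.1]
gripper_width: 0.319
grasp_force: 20.1
```

The end of travel shows as the brush weight on the wrist (about -3.5 N). I ease back 1 mm and release so the button can spring out.

Request:
drive_tool --deltas '[{"gripper": 255, "offset": [0.0, 0, 0.001], "angular": [0, 0, 0]}, {"gripper": 255, "offset": [0, 0, 0.001], "angular": [0, 0, 0]}, {"gripper": 160, "offset": [0, 0, 0.001], "angular": [0, 0, 0]}, {"gripper": 120, "offset": [0, 0, 0.001], "angular": [0, 0, 0]}, {"gripper": 60, "offset": [0, 0, 0.001], "angular": [0, 0, 0]}]'

```text
t: 7.45
eef_pos: [0.5868, 0.1339, 0.3235]
tool_rot: [0.0, 0.574, 0.819, 0.001]
contact_force: [0.1, 0.9, 0.6]
gripper_width: 0.684
grasp_force: 0.0
```

Request:
drive_tool --deltas '[{"gripper": 30, "offset": [0.0, 0, 0], "angular": [0, 0, 0]}, {"gripper": 0, "offset": [0, 0, 0], "angular": [0, 0, 0]}, {"gripper": 0, "offset": [0, 0, 0], "angular": [0, 0, 0]}]'

```text
t: 7.75
eef_pos: [0.5865, 0.1338, 0.3231]
tool_rot: [0.0, 0.574, 0.819, 0.0]
contact_force: [0.3, 0.0, -0.5]
gripper_width: 1.003
grasp_force: 0.0
```

Run:
```python
from h import *
rel([.585,.134,.323])
a=optics.read_camera('scene')
a=cv2.resize(a[85:265,300:460],None,fx=3.3,fy=3.3,interpolation=cv2.INTER_CUBIC)
cv2.imwrite('pics/s4.png',np.clip(a*1.8,0,255).astype(np.uint8))
```

```text
t 7.75 pos [0.5865 0.1338 0.3231] q [-0.67  0.36  0.45  1.74 -0.17  1.08  0.18] yaw of y 19.9 z [ 3.e-04  2.e-04 -1.e+00] delta tool [ 0.0007 -0.0014  0.0001] F [ 0.31  0.05 -0.5 ] w 1.003 gf 0.0
```

View pics/s4.png

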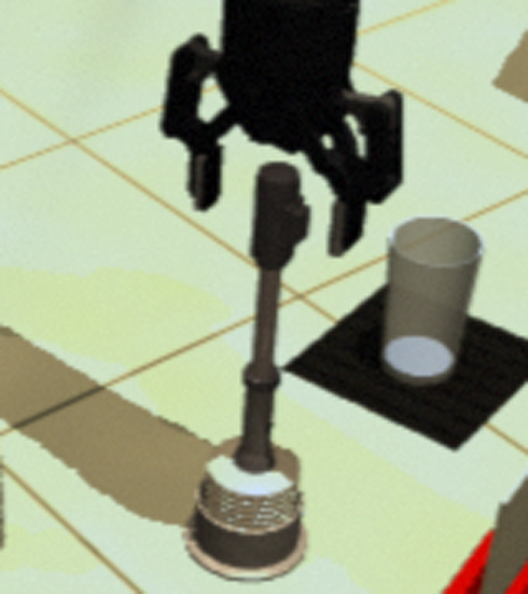

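The handle is out, with the button standing proud at (297,220) and the head down in its pot. I turn the tool 90° to grip across the button.

Request:
drive_tool --deltas '[{"gripper": 0, "offset": [0, 0, 0], "angular": [0, 0, 0.18]}, {"gripper": 0, "offset": [0, 0, 0], "angular": [0, 0, 0.36]}, {"gripper": 0, "offset": [0, 0, 0], "angular": [0, 0, 0.54]}, {"gripper": 0, "offset": [0, 0, 0], "angular": [0, 0, 0.72]}, {"gripper": 0, "offset": [0, 0, 0], "angular": [0, 0, 0.9]}]'

```text
t: 8.3
eef_pos: [0.5865, 0.1338, 0.3229]
tool_rot: [-0.0, 0.824, 0.567, 0.0]
contact_force: [0.9, -0.9, 0.2]
gripper_width: 1.002
grasp_force: 0.0
```

Request:
drive_tool --deltas '[{"gripper": 0, "offset": [0, 0, 0], "angular": [0, 0, 0.18]}, {"gripper": 0, "offset": [0, 0, 0], "angular": [0, 0, 0.36]}, {"gripper": 0, "offset": [0, 0, 0], "angular": [0, 0, 0.54]}, {"gripper": 0, "offset": [0, 0, 0], "angular": [0, 0, 0.72]}, {"gripper": 0, "offset": [0, 0, 0], "angular": [0, 0, 0.9]}]'

```text
t: 8.8
eef_pos: [0.5864, 0.1339, 0.3229]
tool_rot: [-0.0, 0.969, 0.247, 0.0]
contact_force: [0.9, 0.3, 0.5]
gripper_width: 1.003
grasp_force: 0.0
```

Request:
drive_tool --deltas '[{"gripper": 0, "offset": [0, 0, 0], "angular": [0, 0, 0.1]}, {"gripper": 0, "offset": [0, 0, 0], "angular": [0, 0, 0.2]}, {"gripper": 0, "offset": [0, 0, 0], "angular": [0, 0, 0.2]}]'

```text
t: 9.1
eef_pos: [0.5864, 0.134, 0.3228]
tool_rot: [0.0, 0.985, 0.173, -0.0]
contact_force: [0.2, -0.0, 0.3]
gripper_width: 1.0
grasp_force: 0.0
```

Run:
```python
from h import *
rel([.5861,.1337,.323])
a=optics.read_camera('scene');b=optics.read_camera('top')
a=cv2.resize(a[85:265,300:460],None,fx=3.3,fy=3.3,interpolation=cv2.INTER_CUBIC)
cv2.imwrite('pics/s5.png',np.clip(a*1.8,0,255).astype(np.uint8))
```

```text
t 9.1 pos [0.5864 0.134  0.3228] q [-0.92  0.43  0.8   1.76 -0.34  1.1  -1.23] yaw of y -70.12 z [-0.e+00 -2.e-04 -1.e+00] delta tool [-0.0004  0.0002 -0.0002] F [ 0.21 -0.05  0.3 ] w 1.0 gf 0.0
```

View pics/s5.png

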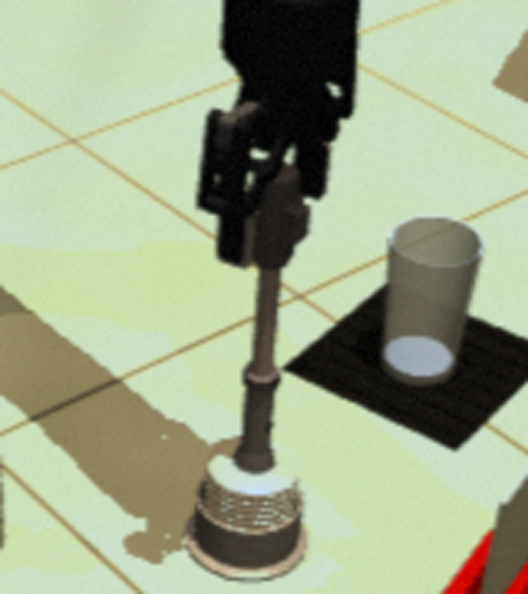

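Both pads straddle the grip across the button, which is free at (297,215). I close.

Request:
drive_tool --deltas '[{"gripper": 120, "offset": [0, 0, 0], "angular": [0, 0, 0]}, {"gripper": 160, "offset": [0, 0, 0], "angular": [0, 0, 0]}, {"gripper": 190, "offset": [0, 0, 0], "angular": [0, 0, 0]}, {"gripper": 255, "offset": [0, 0, 0], "angular": [0, 0, 0]}, {"gripper": 255, "offset": [0, 0, 0], "angular": [0, 0, 0]}]' --grip_force 35

```text
t: 9.7
eef_pos: [0.5863, 0.1342, 0.3228]
tool_rot: [-0.0, 0.985, 0.173, -0.0]
contact_force: [-0.1, 0.7, 0.2]
gripper_width: 0.32
grasp_force: 34.5
```

Request:
drive_tool --deltas '[{"gripper": 255, "offset": [0, 0, 0], "angular": [0, 0, 0]}, {"gripper": 255, "offset": [0, 0, 0], "angular": [0, 0, 0]}, {"gripper": 255, "offset": [0, 0, -0.003], "angular": [0, 0, 0]}, {"gripper": 255, "offset": [0, 0, -0.006], "angular": [0, 0, 0]}, {"gripper": 255, "offset": [0, 0, -0.006], "angular": [0, 0, 0]}]'

```text
t: 10.2
eef_pos: [0.5863, 0.1337, 0.3289]
tool_rot: [0.0, 0.985, 0.173, -0.0]
contact_force: [-0.6, -0.5, -2.3]
gripper_width: 0.318
grasp_force: 35.0
```

Request:
drive_tool --deltas '[{"gripper": 255, "offset": [0, 0, -0.015], "angular": [0, 0, 0]}, {"gripper": 255, "offset": [0, 0, -0.03], "angular": [0, 0, 0]}, {"gripper": 255, "offset": [0, 0, -0.05], "angular": [0, 0, 0]}, {"gripper": 255, "offset": [0, 0, -0.07], "angular": [0, 0, 0]}, {"gripper": 255, "offset": [0, 0, -0.085], "angular": [0, 0, 0]}]'

```text
t: 10.7
eef_pos: [0.5871, 0.1331, 0.4167]
tool_rot: [0.0, 0.985, 0.172, 0.001]
contact_force: [0.3, -0.5, -4.3]
gripper_width: 0.317
grasp_force: 34.8
```

Request:
drive_tool --deltas '[{"gripper": 255, "offset": [0, 0, -0.005], "angular": [0, 0, 0]}, {"gripper": 255, "offset": [0, 0, -0.005], "angular": [0, 0, 0]}, {"gripper": 255, "offset": [0, 0, -0.005], "angular": [0, 0, 0]}, {"gripper": 255, "offset": [0, 0, -0.005], "angular": [0, 0, 0]}]'

```text
t: 11.1
eef_pos: [0.586, 0.1339, 0.4179]
tool_rot: [0.0, 0.985, 0.173, -0.001]
contact_force: [-0.4, 0.6, -2.2]
gripper_width: 0.321
grasp_force: 34.8
```

Run:
```python
from h import *
rel([.5861,.1337,.323])
a=optics.read_camera('scene')
a=cv2.resize(a[20:285,220:480],None,fx=2.25,fy=2.25,interpolation=cv2.INTER_CUBIC)
cv2.imwrite('pics/s6.png',np.clip(a*1.8,0,255).astype(np.uint8))
```

```text
t 11.1 pos [0.586  0.1339 0.4179] q [-0.97  0.35  0.85  1.63 -0.27  1.29 -1.29] yaw of y -70.09 z [-1.7e-03 -7.0e-04 -1.0e+00] delta tool [0.0002 0.0002 0.0949] F [-0.39  0.63 -2.17] w 0.321 gf 34.82977509498596
```

View pics/s6.png

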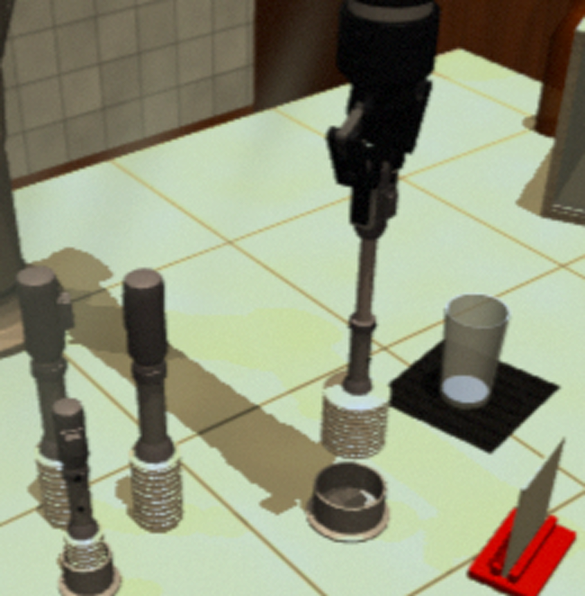

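The wide brush hangs upright and fully extended, and its head at (355,420) is clear above the empty pot at (348,500). Everything else is undisturbed, so I hand in.

```bash
python3 -c "
from station import bot
print(bot.hand_in())"
```

```text
the job is handed in; nothing more can be done
None
```

I handed the job in at about 11 s of the 43 s allowed: the wide brush (the tin stands on the drip plate) is drawn out to the second stop, with its button seen sprung back out, and held upright clear above its pot; the other brush and the bystanders were not touched.

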